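# Move the slide rack to the empty staining dish and cover the one it came from

## Task

Two identical white staining dishes stand on the bench, one holding a steel rack of glass slides. Lift the rack by its handle out of its dish and set it gently down, flat on the floor of the empty dish, keeping it upright and never touching the glass slides; then gently put the loose lid squarely and fully home on the dish you have emptied. Leave both dishes standing where they are and do not disturb the marker pen and the small amber jar between the things.

Things in the scene. Friction and masses are not known exactly. Their poses are not given: they have to be found in the camera images.
- rack: Steel slide rack, 90 x 64 mm (x by y), frame 37 mm high, about 0.36 kg. Origin: centre of its underside; x along its long side, z up. A fixed bail handle rises from the middle of its two short ends to a horizontal bar (see rack_handle). At the start it stands in dish_full, roughly parallel with it.
- rack_handle (a point): Middle of the rack's handle bar: a straight round bar 10 mm thick, about 64 mm long, along the rack's x axis, its centre line 100 mm above the rack's origin.
- slides: The block of nine upright glass slides in the rack, 76 x 52 x 26 mm, its top 30 mm above the rack's underside; the fingers must not touch it. Origin: centre of its underside.
- dish_full: White open rectangular dish that holds the rack at the start and is to be covered at the end. Outside 118 x 94 mm (x by y), 65 mm high, walls 4 mm, inside 110 x 86 mm, inner floor 6 mm above the origin; 0.6 kg, loose on the bench. Origin: centre of its underside; x along its long side, z up.
- dish_empty: The other dish, identical but empty at the start; the rack goes in it, either way round. Origin and axes as for the first.
- lid: Loose white lid on the bench, 0.2 kg: plate 128 x 104 x 5 mm (x by y) with a locating block 96 x 72 x 6 mm under it that drops into a dish's mouth with 7 mm play all round, either way round. Fully home the plate rests on the rim, origin 59 mm above the dish's underside. Origin: centre of the block's underside; x along the long side, z up. Arched handle on top.
- lid_handle (a point): Middle of the lid's handle bar: a straight round bar 10 mm thick, about 64 mm long, along the lid's x axis, its centre line 51 mm above the lid's origin, 35 mm of free space under it.
- marker: Bystander: marker pen lying along its x axis, 135 mm long, 15 mm thick. Origin: centre of its underside.
- vial: Bystander: small amber glass jar, 32 mm across, 62 mm high. Origin: centre of its underside.
Mind the look-alikes: they are no part of the job. Leave any brown or green look-alike of the lid alone.

How it is judged:
By the outcome, as a careful person would: the job done as asked, in the order asked, and still so for the second after the job is handed in, with the robot touching nothing.
It also fails if it takes over 51 s, if anything falls off the work surface, if the arm or the gripper's body presses on something with over 40 N, if the wrist force passes 120 N, or if a joint passes its speed limit or range.

## Robot

A 6-joint arm with a two-finger parallel gripper is mounted at the origin on the work surface. World frame = base frame: x ahead of the robot, y to its left, z up, the work surface at z = 0. Lengths are in mm, angles in rad, forces in N, time in s.
With the tool pointing down it reaches from about 250 to 775 mm from the base axis. Payload 8.9 kg.
Tool frame: the origin (TCP) lies midway between the tips of the shut fingers; the grasp point (between the pads) lies 19 mm behind it; z points along the fingers, y is the direction in which the jaws open and shut (so a half turn about z gives the same grasp; the last joint's range is limited). The gripper opens to 85 mm and grips with 20 to 120 N. Pads are 22 mm wide; open, the fingers measure 114 mm over their backs; the gripper's body (76 mm by 85 mm) begins 54 mm behind the grasp point. The pads swing forward as they close: fully open they stand 13 mm farther back than shut.
Start: joints at [1.021, 0.291, -0.153, 1.127, 0, 1.431], TCP at [209.649, 481.322, 231.305] pointing down, gripper open.
Joint ranges: [-2.52, 2.52], [-0.91, 1.74], [-1.3, 1.37], [-1.96, 2.02], [-1.52, 1.47], [-3.14, 3.14]. Speed limits (rad/s): [2.22, 2.22, 2.79, 3.14, 3.14, 3.14].

## Interface

Orientations are given as a rotation vector (axis times angle).
In Python, from workcell import bot, viewer, finish_job gives the robot as it stands. The module is installed in compiled form; this text tells all that it offers.
- The arm moves only by the tool move_arm, never from a script. Its argument "rows" is one flat list of numbers, 6 for each row, row after row: the shift along the world's x, y, z in mm, then the turn, a rotation vector about the world's x, y, z in rad. A call has 1 to 20 rows; each row is the pose to reach, as a shift and turn from the pose commanded when the call began; what a row does not reach only later rows make up. A row lasts 1/10 s, in which the tool goes at most 50 mm and 8.59 degrees, less where a joint would pass 70% of its speed; a pose out of reach is approached as far as the arm can. A call with a gripper value outside its range is refused whole. "jaw" is the opening, from 0 (shut) to 1 (fully open), set as the call begins (left out, the last holds). The fingers move at their own pace and stop on an object; "grip_force" is the grip in N (left out, the last holds). Time passes only in rows, so rows that repeat a pose let the fingers close. It gives the time, the measured TCP pose, the force and the opening at its end, in the units of the state.
- bot.observe(): the state, without advancing time (a new reading comes with each control period).
- viewer.read_camera(name): name is "side" or "top" or "wrist"; returns (picture, depth): 480x640x3 uint8, red, green, blue; 480x640 float32, mm along the optical axis (not along the pixel's ray), 0 where there is no reading.
- viewer.get_calibration(name): a dict with "intrinsics" (3x3 intrinsics, pixels), "world_from_camera" (4x4, takes a point from camera to world coordinates). Camera axes: x right, y down, z forward; pixel columns grow to the right and rows downward; lengths in mm; the calibration is good to about 2 mm. A picture is of the moment at which its call begins: read the wrist's pose just before it. get_calibration takes no time and is no camera call; for the wrist camera it gives the pose at the moment of the call.
- finish_job(): hands the job in, once; it reports no verdict.
The state is a dict: "time_s": time; "joint_pos": joint angles; "qd": joint speeds; "joint_torque": joint torques, N m; "ee_pos": TCP position; "tcp_rot": TCP orientation; "wrist_force": force on the tool from outside, world axes, zero at the start; "moment": the same for the moment, N m; "opening": opening from 0.0 (shut) to 1.0 (fully open).
Only numpy, scipy, OpenCV 4.12 (cv2) and the standard library are available. Lean on these libraries where they do the work, as an engineer would, in place of code of your own. Each camera call takes 0.05 s, during which the arm holds its last target. There are 200 camera calls.

## Working session

There is one attempt and no reset: what is moved stays moved. The work goes in short steps, Python scripts to look and compute and a tool call to move; the robot and the scene stay as the last step left them, time stands still between calls to the robot, and variables do not carry over. Pictures are saved under pics/ and viewed, about 8 in all and at most 12, crops included, and the job is handed in when it is done.

Besides the shell and the picture viewer there is one more tool, called after ">>>" by a JSON object that holds its "op" and its "data", one argument or row to a line. move_arm: Moves the arm, as the interface text tells. Its arguments: {"type":"object","properties":{"rows":{"type":"array","items":{"type":"number"}},"jaw":{"type":"number"},"grip_force":{"type":"number"}},"required":["rows"]}

```bash
mkdir -p pics; cat > h.py <<'E'
import numpy as np, cv2
from workcell import bot, viewer, finish_job
def grab(n,save=None):
    c=viewer.get_calibration(n); p,d=viewer.read_camera(n)
    np.savez(f'{n}.npz',p=p,d=d,K=c['intrinsics'],T=c['world_from_camera'])
    if save: cv2.imwrite(f'pics/{save}.png',p[:,:,::-1])
    return cloud(n)
def cloud(n):
    z=np.load(f'{n}.npz'); d=z['d'];K=z['K'];T=z['T']
    v,u=np.mgrid[:480,:640]
    P=np.stack([(u-K[0,2])/K[0,0]*d,(v-K[1,2])/K[1,1]*d,d],-1)@T[:3,:3].T+T[:3,3]
    P[d==0]=np.nan
    return z['p'],P
def rect(P,m):
    q=P[m][:,:2].astype(np.float32); r=cv2.minAreaRect(q); return r
E
python3 - <<'E'
from h import *
print(bot.observe())
grab('top','top1'); grab('side','side1')
for n in('top','side'):print(viewer.get_calibration(n))
E
```

```text
{'time_s': 0.0, 'joint_pos': array([ 1.02071413e+00,  2.91277264e-01, -1.54084452e-01,  1.12675562e+00,
       -3.27394532e-05,  1.43153445e+00]), 'qd': array([ 0.00160433, -0.00041523, -0.00134516, -0.00061064, -0.00241831,
        0.00057413]), 'joint_torque': array([ 1.46603765e-03, -5.37142396e+01,  3.31371224e+01,  1.59293145e-02,
       -1.09589810e-04, -1.96051968e-05]), 'ee_pos': array([209.41959057, 480.94159994, 230.74952826]), 'tcp_rot': array([-6.40701693e-01, -3.07514083e+00,  1.97011689e-03]), 'wrist_force': array([-0.25079289, -0.35629839, -0.09829938]), 'moment': array([ 0.01191294,  0.02184517, -0.00953988]), 'opening': 0.9949514770567174}
{'intrinsics': array([[599.43272397,   0.        , 328.34850387],
       [  0.        , 599.43272397, 235.61384323],
       [  0.        ,   0.        ,   1.        ]]), 'world_from_camera': array([[ 2.52999483e-03, -9.81467944e-01,  1.91609693e-01,
         3.16745819e+02],
       [-9.99879105e-01,  4.56851992e-04,  1.55424003e-02,
         7.11871003e+01],
       [-1.53419050e-02, -1.91625850e-01, -9.81348134e-01,
         1.49000058e+03],
       [ 0.00000000e+00,  0.00000000e+00,  0.00000000e+00,
         1.00000000e+00]])}
{'intrinsics': array([[515.55290843,   0.        , 315.76298671],
       [  0.        , 515.55290843, 242.79086727],
       [  0.        ,   0.        ,   1.        ]]), 'world_from_camera': array([[ 6.25308177e-01, -5.97896684e-01,  5.01506968e-01,
         1.41550749e+02],
       [-7.80356323e-01, -4.74294631e-01,  4.07539707e-01,
        -2.97926319e+02],
       [-5.80457732e-03, -6.46192045e-01, -7.63152769e-01,
         7.95151393e+02],
       [ 0.00000000e+00,  0.00000000e+00,  0.00000000e+00,
         1.00000000e+00]])}
```

View pics/top1.png

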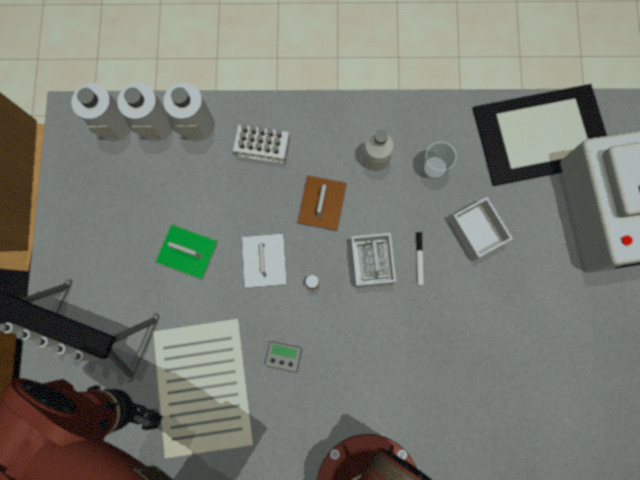

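View pics/side1.png

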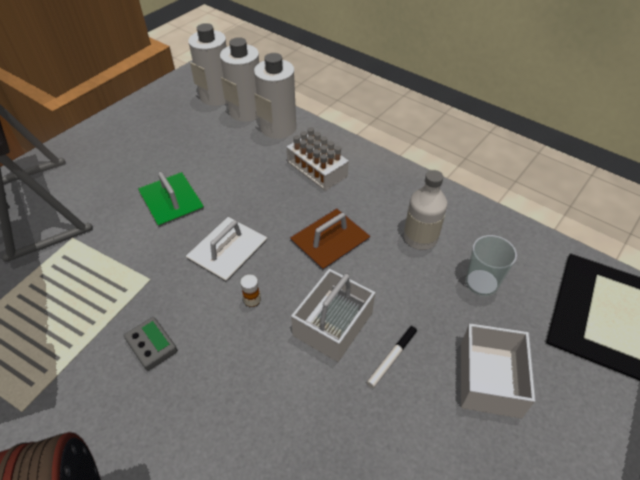

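The top view shows the full dish with its rack at about (373,259), the empty dish at (481,228), the white lid at (264,260), the jar at (312,282) and the marker at (420,258). I'll measure these from the depth images.

```bash
python3 - <<'E'
from h import *
p,P=cloud('top')
v,u=np.mgrid[:480,:640]
def box(a,b,c,d): return (u>=a)&(u<=b)&(v>=c)&(v<=d)
def sh(n,m):
    r=rect(P,m); print(n,m.sum(),np.round(r[0],1),np.round(r[1],1),round(r[2],1),'z',np.round(np.nanpercentile(P[m][:,2],[5,50,95]),1))
def lng(n,m):
    q=P[m]; c=q.mean(0); d=np.linalg.svd(q[:,:2]-c[:2],full_matrices=False)[2][0]
    print(n,m.sum(),c.round(1),'ang',np.degrees(np.arctan2(d[1],d[0])).round(1),np.ptp((q[:,:2]-c[:2])@d).round(1))
z=P[:,:,2]
sh('full rim',box(345,402,228,292)&(z>58)&(z<72)); 
sh('empty rim',box(445,518,190,262)&(z>55)&(z<75))
sh('lid plate',box(235,295,228,292)&(z>6)&(z<18))
sh('lid sat',box(235,295,228,292)&(p.min(2)>170))
lng('lid bar',box(235,295,228,292)&(z>40))
lng('rack bar',box(345,402,228,292)&(z>88))
sh('rack bar',box(345,402,228,292)&(z>88))
sh('vial',box(300,325,270,295)&(z>40))
lng('marker',box(408,430,228,290)&(z>6))
p,P=cloud('side');z=P[:,:,2]
sh('S full rim',box(285,380,265,362)&(z>62)&(z<68)); 
sh('S empty rim',box(455,540,320,420)&(z>61)&(z<69))
sh('S lid plate',box(180,272,212,282)&(z>7)&(z<15))
lng('S lid bar',box(180,272,212,282)&(z>48))
lng('S rack bar',box(285,380,265,362)&(z>95))
E
```

```text
full rim 332 [539.5 -14.3] [119.4  94.2] 5.5 z [59.2 64.5 69.5]
empty rim 408 [ 617.7 -279.7] [118.5  97.3] 28.7 z [56.7 64.2 69.2]
lid plate 1873 [544.8 255.4] [163.1 149.8] 0.7 z [ 6.7 10.9 16. ]
lid sat 1658 [545.9 258.5] [120.5  94.9] 7.9 z [ 6.1 10.9 16.4]
lid bar 130 [542.2 255.6  54.1] ang -175.2 71.9
rack bar 139 [538.5 -16.7 109.3] ang -173.9 80.2
rack bar 139 [540.1 -16.6] [80.2  9.9] 5.8 z [100.9 109.6 115.2]
vial 131 [485.2 132.9] [28.3 27.9] 32.7 z [53.6 61.5 66.3]
marker 371 [ 548.6 -132.3   12.9] ang -179.5 156.7
S full rim 581 [535.3 -14.8] [120.7  95.4] 5.3 z [62.3 64.2 66.5]
S empty rim 828 [ 613.8 -280.8] [121.5  95.7] 28.4 z [61.8 64.2 66.4]
S lid plate 2305 [537.3 300.6] [130.  195.5] 4.6 z [ 8.  10.3 12.8]
S lid bar 304 [516.8 205.5  56.8] ang 64.4 165.3
S rack bar 261 [532.4 -18.9 108. ] ang -174.3 74.8
```

>>> {"op": "move_arm", "data": {
  "rows": [10,-15,0,0,0,0.015,26,-40,0,0,0,0.04,49,-75,0,0,0,0.08,72,-110,0,0,0,0.115,95,-145,0,0,0,0.15,118,-180,0,0,0,0.185,141,-215,0,0,0,0.22,164,-250,0,0,0,0.255,187,-285,0,0,0,0.29,210,-320,0,0,0,0.33,233,-355,0,0,0,0.365,255,-390,0,0,0,0.4,278,-424,0,0,0,0.435,301,-459,0,0,0,0.47,318,-484,-5,0,0,0.5,327,-498,-10,0,0,0.513,327,-498,-10,0,0,0.513,327,-498,-10,0,0,0.513],
  "jaw": 1
}}

```text
time_s: 1.9
ee_pos: [536.1, -16.5, 220.9]
tcp_rot: [0.159, -3.136, -0.001]
wrist_force: [-0.4, 0.0, 0.3]
opening: 0.998
```

```bash
python3 - <<'E'
from h import *
s=bot.observe();print(s['time_s'],s['ee_pos'],s['tcp_rot'],s['wrist_force'])
p,P=grab('wrist','w1'); print(np.load('wrist.npz')['T'].round(3))
z=P[:,:,2]
for a,b in((60,70),(98,120)):
    m=(z>a)&(z<b); 
    if m.sum()>20: print(a,m.sum(),rect(P,m),np.nanmean(P[m],0))
E
```

```text
1.9 [536.07805716 -16.47739908 220.88723187] [ 1.58910231e-01 -3.13624670e+00 -9.21448466e-04] [-0.37964948  0.01158282  0.25150891]
[[-1.00000e-01  9.59000e-01  2.65000e-01  4.68545e+02]
 [ 9.95000e-01  9.70000e-02  2.70000e-02 -2.19540e+01]
 [ 1.00000e-03  2.66000e-01 -9.64000e-01  3.63218e+02]
 [ 0.00000e+00  0.00000e+00  0.00000e+00  1.00000e+00]]
60 5626 ((638.918212890625, -19.57373046875), (587.2420654296875, 348.5485534667969), 89.92427062988281) [575.7185822  -78.02207004  63.64848663]
98 1165 ((533.7344970703125, -16.020238876342773), (73.61315155029297, 9.753338813781738), 5.984846115112305) [532.40384295 -15.99862745 109.14714997]
```

View pics/w1.png

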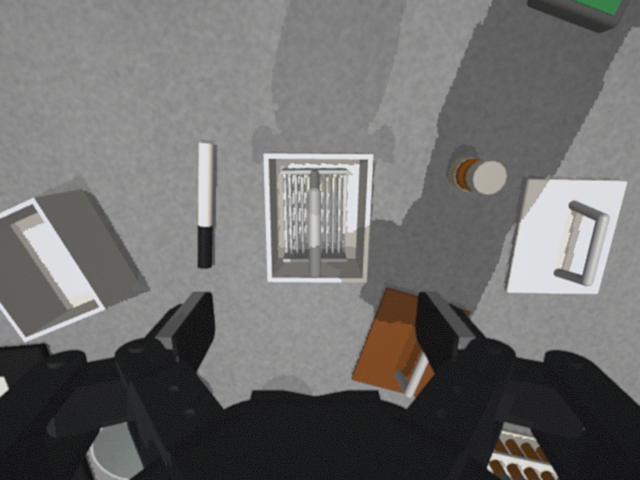

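The wrist view shows the bar of the full dish at columns 310–320, rows 170–277, and the lid at about (567,236). I'll measure all of them again with this nearer camera.

```bash
python3 - <<'E'
from h import *
p,P=cloud('wrist');v,u=np.mgrid[:480,:640];z=P[:,:,2]
def box(a,b,c,d): return (u>=a)&(u<=b)&(v>=c)&(v<=d)
f=lambda r:(np.round(r[0],1),np.round(r[1],1),round(r[2],1))
m=box(255,380,145,290)&(z>62)&(z<68);print('full',f(rect(P,m)),np.median(P[m],0))
m=box(0,150,180,345)&(z>62)&(z<68);print('empty(cut)',f(rect(P,m)))
m=box(500,639,170,305)&(z>8)&(z<14)&(p.min(2)>150);print('lid',f(rect(P,m)),np.median(P[m],0))
m=box(500,639,170,305)&(z>48)&(z<62);print('lidbar',f(rect(P,m)),P[m].mean(0))
m=box(300,330,165,280)&(z>98);print('bar z pct',np.percentile(P[m][:,2],[10,50,90]))
E
```

```text
full (array([533.4, -13.2]), array([118.8,  94.1]), 5.4) [526.18582825 -13.24855629  64.45415173]
empty(cut) (array([ 611.3, -279.1]), array([118.3,  96.8]), 28.7)
lid (array([538. , 257.1]), array([128.3, 104.8]), 4.2) [532.49765073 248.56752563  10.45138329]
lidbar (array([505.7, 215.5]), array([156.,  57.]), 51.9) [532.88513701 248.19216795  53.87208723]
bar z pct [107.14249526 109.55575461 110.7921831 ]
```

>>> {"op": "move_arm", "data": {
  "rows": [0,0,-10,0,0,0,0,0,-28,0,0,0,0,0,-48,0,0,0,0,0,-68,0,0,0,0,0,-88,0,0,0,0,0,-106,0,0,0,0,0,-120,0,0,0,0,0,-130,0,0,0,0,0,-135,0,0,0,0,0,-135,0,0,0,0,0,-135,0,0,0]
}}

```text
time_s: 3.05
ee_pos: [537.0, -16.6, 86.8]
tcp_rot: [-0.161, 3.137, -0.0]
wrist_force: [-0.6, -0.1, -1.0]
opening: 0.998
```

>>> {"op": "move_arm", "data": {
  "rows": [0,0,0,0,0,0,0,0,0,0,0,0,0,0,0,0,0,0,0,0,0,0,0,0,0,0,0,0,0,0,0,0,0,0,0,0,0,0,0,0,0,0,0,0,0,0,0,0],
  "jaw": 0,
  "grip_force": 70
}}

```text
time_s: 3.85
ee_pos: [536.7, -16.8, 86.5]
tcp_rot: [-0.16, 3.137, -0.0]
wrist_force: [-1.5, -1.3, 5.3]
opening: 0.088
```

>>> {"op": "move_arm", "data": {
  "rows": [0,0,1,0,0,0,0,0,4,0,0,0,0,0,9,0,0,0,0,0,15,0,0,0,0,0,24,0,0,0,0,0,36,0,0,0,0,0,50,0,0,0,0,0,64,0,0,0,0,0,78,0,0,0,0,0,90,0,0,0,0,0,97,0,0,0,0,0,100,0,0,0,0,0,100,0,0,0,0,0,100,0,0,0]
}}

```text
time_s: 5.25
ee_pos: [536.3, -16.6, 185.8]
tcp_rot: [0.16, -3.137, -0.0]
wrist_force: [0.3, -0.5, -3.8]
opening: 0.09
```

```bash
python3 - <<'E'
from h import *
s=bot.observe();print(s['time_s'],s['ee_pos'],s['tcp_rot'],s['wrist_force'],s['moment'],s['opening'])
grab('wrist','w2');grab('side','side2');grab('top')
E
```

```text
5.25 [536.33327325 -16.63123387 185.81870339] [ 1.60361568e-01 -3.13669277e+00 -3.44177765e-04] [ 0.31970077 -0.46913238 -3.79887159] [-0.04282765 -0.03585971  0.01858299] 0.08974169483532908
```

View pics/side2.png

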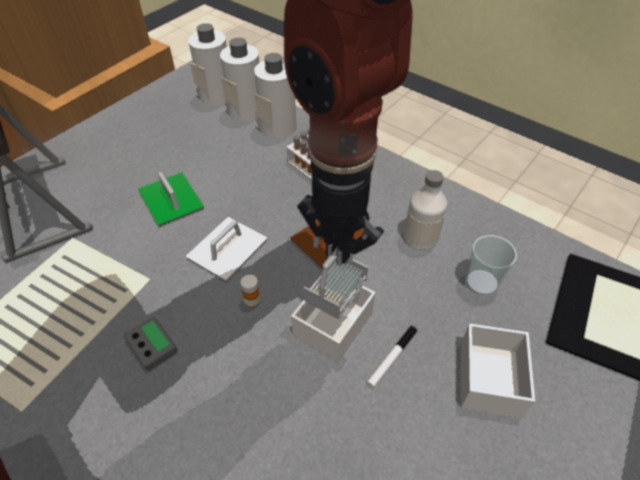

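>>> {"op": "move_arm", "data": {
  "rows": [2,-7,0,0,0,0.01,6,-21,0,0,0,0.03,12,-42,0,0,0,0.065,19,-66,0,0,0,0.1,27,-92,0,0,0,0.14,35,-119,0,0,0,0.18,43,-146,0,0,0,0.22,51,-173,0,0,0,0.26,59,-199,0,0,0,0.3,66,-222,0,0,0,0.34,71,-241,0,0,0,0.37,75,-254,0,0,0,0.39,77,-261,0,0,0,0.4,77.5,-263,0,0,0,0.4,77.5,-263,0,0,0,0.4,77.5,-263,0,0,0,0.4]
}}

```text
time_s: 7.0
ee_pos: [614.0, -279.0, 186.3]
tcp_rot: [0.781, -3.043, -0.001]
wrist_force: [-0.3, -0.2, -4.2]
opening: 0.09
```

```bash
python3 - <<'E'
from h import *
s=bot.observe();print(s['time_s'],s['ee_pos'],s['tcp_rot'],s['wrist_force'],s['moment'],s['opening'])
p,P=grab('wrist','w3');grab('side');v,u=np.mgrid[:480,:640];z=P[:,:,2]
m=(abs(P[:,:,0]-614)<85)&(abs(P[:,:,1]+280)<85)&(z>60)&(z<68);print(rect(P,m),m.sum(),np.median(P[m][:,2]))
E
```

```text
7.0 [ 614.01880851 -279.00349922  186.31359607] [ 7.81015498e-01 -3.04282173e+00 -5.82877105e-04] [-0.26965377 -0.17624647 -4.17836007] [-0.04190972 -0.04218578 -0.00313918] 0.09012063270818468
((611.7192993164062, -279.20849609375), (117.82150268554688, 94.48359680175781), 28.67912483215332) 2279 64.42214234879935
```

View pics/w3.png

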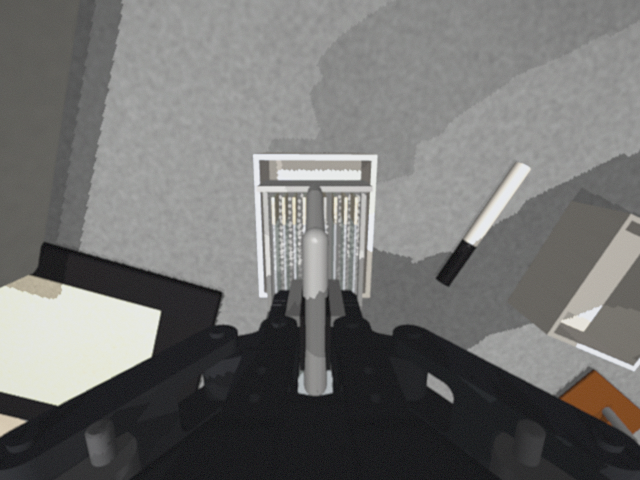

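```bash
python3 - <<'E'
from h import *
p,P=cloud('wrist');v,u=np.mgrid[:480,:640]
a=np.radians(28.68);c=np.array([611.7,-279.2]);D=P[:,:,:2]-c
L=np.stack([D@[np.cos(a),np.sin(a)],D@[-np.sin(a),np.cos(a)],P[:,:,2]],-1)
m=(v>180)&(v<200)&(u>250)&(u<380)&(L[:,:,2]>125)
print('end plate: ',m.sum(),np.percentile(L[m],[2,50,98],axis=0).round(1))
for lo,hi in((250,290),(300,330),(345,380)):
  q=L[m&(u>=lo)&(u<hi)]; print(q.mean(0).round(1) if len(q) else None)
for r in(192,230,270):print(r,[(int(x),L[r,x].round(0).tolist()) for x in (262,270,290,345,360,368)])
m=(L[:,:,2]>185)&(abs(L[:,:,1])<15)&(abs(u-316)<14)&(v<395);print('bar',np.percentile(L[m],[2,50,98],axis=0).round(1))
E
```

```text
end plate:  1300 [[-44.7 -30.5 126.7]
 [-43.1  -0.5 141.8]
 [-35.4  30.3 174.8]]
[-41.9 -22.7 138.8]
[-42.7   0.2 151.9]
[-42.2  24.2 138.4]
192 [(262, [-28.0, -43.0, 49.0]), (270, [-36.0, -29.0, 109.0]), (290, [-36.0, -16.0, 109.0]), (345, [-36.0, 20.0, 107.0]), (360, [-37.0, 29.0, 115.0]), (368, [-29.0, 43.0, 58.0])]
230 [(262, [2.0, -43.0, 58.0]), (270, [-10.0, -30.0, 108.0]), (290, [-10.0, -16.0, 109.0]), (345, [-17.0, 18.0, 135.0]), (360, [-13.0, 29.0, 119.0]), (368, [1.0, 43.0, 64.0])]
270 [(262, [35.0, -43.0, 64.0]), (270, [14.0, -29.0, 119.0]), (290, [19.0, -17.0, 107.0]), (345, [18.0, 21.0, 108.0]), (360, [14.0, 30.0, 119.0]), (368, [35.0, 45.0, 64.0])]
bar [[-38.   -4.  190. ]
 [ -7.7   0.5 209.6]
 [ 32.8   5.4 223.5]]
```

>>> {"op": "move_arm", "data": {
  "rows": [0,0,-3,0,0,0,0,0,-10,0,0,0,0,0,-20,0,0,0,0,0,-32,0,0,0,0,0,-45,0,0,0,0,0,-58,0,0,0,0,0,-70,0,0,0,0,0,-80,0,0,0,0,0,-87,0,0,0,0,0,-92,0,0,0,0,0,-95,0,0,0,0,0,-97,0,0,0,0,0,-98,0,0,0,0,0,-98,0,0,0]
}}

```text
time_s: 8.5
ee_pos: [614.3, -279.8, 88.5]
tcp_rot: [-0.78, 3.043, -0.001]
wrist_force: [-0.2, -0.4, -2.5]
opening: 0.087
```

>>> {"op": "move_arm", "data": {
  "rows": [0,0,-0.5,0,0,0,0,0,-1,0,0,0,0,0,-1.5,0,0,0,0,0,-1.5,0,0,0]
}}

```text
time_s: 8.9
ee_pos: [614.1, -279.7, 86.8]
tcp_rot: [-0.781, 3.043, -0.0]
wrist_force: [-0.4, 0.7, -3.0]
opening: 0.087
```

>>> {"op": "move_arm", "data": {
  "rows": [0,0,-0.4,0,0,0,0,0,-0.8,0,0,0,0,0,-0.8,0,0,0]
}}

```text
time_s: 9.2
ee_pos: [614.4, -280.0, 86.6]
tcp_rot: [-0.78, 3.043, -0.001]
wrist_force: [-1.9, -0.8, 2.3]
opening: 0.091
```

>>> {"op": "move_arm", "data": {
  "rows": [0,0,0,0,0,0,0,0,0,0,0,0,0,0,0,0,0,0,0,0,0,0,0,0,0,0,0,0,0,0,0,0,0,0,0,0],
  "jaw": 0.7
}}

```text
time_s: 9.8
ee_pos: [614.2, -279.7, 86.0]
tcp_rot: [-0.781, 3.043, 0.0]
wrist_force: [0.0, 1.0, -0.5]
opening: 0.698
```

>>> {"op": "move_arm", "data": {
  "rows": [0,0,3,0,0,0,0,0,10,0,0,0,0,0,22,0,0,0,0,0,38,0,0,0,0,0,56,0,0,0,0,0,74,0,0,0,0,0,90,0,0,0,0,0,102,0,0,0,0,0,110,0,0,0,0,0,110,0,0,0,0,0,110,0,0,0]
}}

```text
time_s: 10.9
ee_pos: [614.0, -279.6, 195.6]
tcp_rot: [0.78, -3.043, -0.001]
wrist_force: [-0.0, 0.4, 0.3]
opening: 0.699
```

```bash
python3 - <<'E'
from h import *
s=bot.observe();print(s['time_s'],s['ee_pos'],s['wrist_force'],s['opening'])
p,P=grab('wrist','w4');v,u=np.mgrid[:480,:640];z=P[:,:,2]
n=(abs(P[:,:,0]-614)<85)&(abs(P[:,:,1]+280)<85)
m=n&(z>60)&(z<68);print('rim',rect(P,m),m.sum())
m=n&(z>98)&(z<115)&(v<330);print('bar',rect(P,m),np.percentile(P[m],[2,50,98],axis=0))
m=n&(z>38)&(z<45)&(v<330);print('frame',m.sum(),np.median(P[m],0))
E
```

```text
10.9 [ 613.97625394 -279.57061817  195.60598521] [-0.04730003  0.387622    0.26856393] 0.6985300427643502
rim ((611.8164672851562, -279.10894775390625), (118.40056610107422, 94.33722686767578), 28.523298263549805) 2771
bar ((611.9561767578125, -280.1997375488281), (73.87680053710938, 9.587778091430664), 28.803150177001953) [[ 580.74106252 -298.27591948  105.63940111]
 [ 610.12112198 -281.1430803   109.57953233]
 [ 641.7503183  -262.45846553  111.42800141]]
frame 1070 [ 635.57621055 -276.59357145   42.17372825]
```

View pics/w4.png

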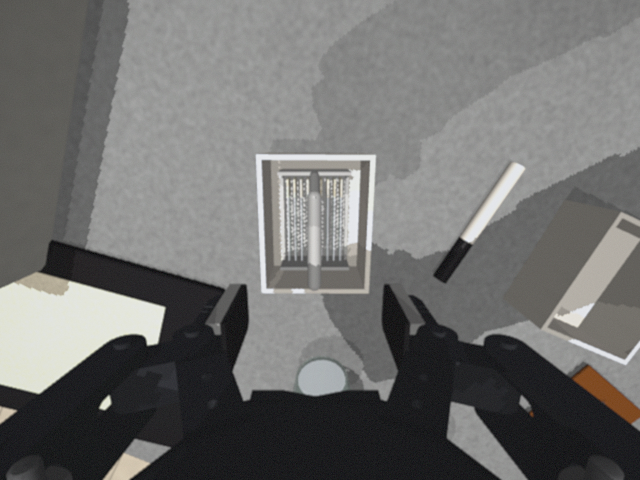

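>>> {"op": "move_arm", "data": {
  "rows": [-2,15,0,0,0,-0.012,-6,42,0,0,0,-0.033,-11,78,0,0,0,-0.06,-16,116,0,0,0,-0.09,-21,154,0,0,0,-0.12,-26,192,0,0,0,-0.15,-31,230,0,0,0,-0.18,-37,268,0,0,0,-0.21,-42,306,0,0,0,-0.24,-47,344,0,0,0,-0.27,-53,382,0,0,0,-0.3,-58,420,0,0,0,-0.33,-63,458,0,0,0,-0.36,-68,494,0,0,0,-0.39,-72,522,0,0,0,-0.41,-74,536,0,0,0,-0.424,-74,536,0,0,0,-0.424,-74,536,0,0,0,-0.424],
  "jaw": 1
}}

```text
time_s: 12.75
ee_pos: [539.2, 256.5, 195.6]
tcp_rot: [0.124, -3.138, 0.001]
wrist_force: [-0.6, -0.1, -0.1]
opening: 0.998
```

```bash
python3 - <<'E'
from h import *
s=bot.observe();print(s['time_s'],s['ee_pos'],s['tcp_rot'],s['wrist_force'],s['opening'])
p,P=grab('wrist','w5');v,u=np.mgrid[:480,:640];z=P[:,:,2]
n=(abs(P[:,:,0]-540)<75)&(abs(P[:,:,1]-256)<75)
m=n&(z>7)&(z<15)&(p.min(2)>110);print('plate',rect(P,m),m.sum(),np.median(P[m],0))
m=n&(z>48)&(z<62);print('bar',rect(P,m),np.percentile(P[m],[2,50,98],axis=0))
E
```

```text
12.75 [539.23960388 256.52711956 195.5762604 ] [ 1.24437237e-01 -3.13823027e+00  7.03357690e-04] [-0.58864539 -0.12476574 -0.06324453] 0.9979337767198512
plate ((537.8544921875, 257.1242370605469), (126.84931945800781, 104.45777893066406), 4.511057376861572) 12293 [531.85867618 256.13041744  10.46383122]
bar ((537.7615356445312, 256.96600341796875), (73.63763427734375, 8.943899154663086), 4.6627516746521) [[502.43172754 251.14759973  51.64325244]
 [535.51346959 256.93732607  54.62553619]
 [571.13085039 263.04893508  56.38220181]]
```

View pics/w5.png

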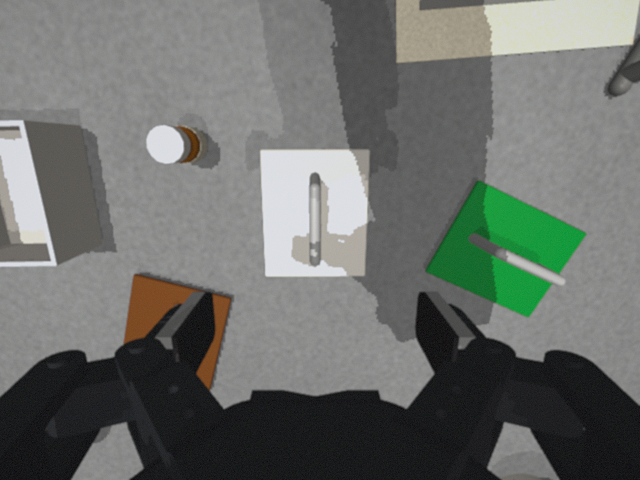

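>>> {"op": "move_arm", "data": {
  "rows": [0,0,-10,0,0,0,0,0,-28,0,0,0,0,0,-50,0,0,0,0,0,-72,0,0,0,0,0,-94,0,0,0,0,0,-116,0,0,0,0,0,-136,0,0,0,0,0,-150,0,0,0,0,0,-159,0,0,0,0,0,-163,0,0,0,0,0,-163,0,0,0,0,0,-163,0,0,0]
}}

```text
time_s: 14.0
ee_pos: [540.6, 256.3, 33.6]
tcp_rot: [-0.122, 3.138, 0.0]
wrist_force: [-0.0, 0.1, 0.6]
opening: 0.999
```

>>> {"op": "move_arm", "data": {
  "rows": [0,0,0,0,0,0,0,0,0,0,0,0,0,0,0,0,0,0,0,0,0,0,0,0,0,0,0,0,0,0,0,0,0,0,0,0,0,0,0,0,0,0,0,0,0,0,0,0],
  "jaw": 0,
  "grip_force": 70
}}

```text
time_s: 14.8
ee_pos: [540.2, 256.3, 33.2]
tcp_rot: [-0.123, 3.139, 0.0]
wrist_force: [-0.8, -0.4, 5.2]
opening: 0.088
```

>>> {"op": "move_arm", "data": {
  "rows": [0,0,1,0,0,0,0,0,4,0,0,0,0,0,10,0,0,0,0,0,19,0,0,0,0,0,31,0,0,0,0,0,46,0,0,0,0,0,62,0,0,0,0,0,78,0,0,0,0,0,94,0,0,0,0,0,108,0,0,0,0,0,117,0,0,0,0,0,120,0,0,0,0,0,120,0,0,0,0,0,120,0,0,0]
}}

```text
time_s: 16.2
ee_pos: [539.8, 256.2, 152.5]
tcp_rot: [0.123, -3.138, 0.0]
wrist_force: [-0.0, -0.2, -2.8]
opening: 0.085
```

>>> {"op": "move_arm", "data": {
  "rows": [0,-7,0,0,0,0,0,-21,0,0,0,0,-1,-42,0,0,0,0,-1,-68,0,0,0,0.004,-1,-95,0,0,0,0.006,-2,-122,0,0,0,0.008,-2,-149,0,0,0,0.01,-3,-176,0,0,0,0.012,-3,-202,0,0,0,0.014,-4,-228,0,0,0,0.016,-4,-248,0,0,0,0.016,-4.4,-261,0,0,0,0.016,-4.4,-268,0,0,0,0.016,-4.4,-270.3,0,0,0,0.016,-4.4,-270.3,0,0,0,0.016,-4.4,-270.3,0,0,0,0.016]
}}

```text
time_s: 17.8
ee_pos: [535.7, -13.3, 153.0]
tcp_rot: [0.149, -3.138, -0.0]
wrist_force: [0.1, 0.3, -2.1]
opening: 0.084
```

```bash
python3 - <<'E'
from h import *
s=bot.observe();print(s['time_s'],s['ee_pos'],s['tcp_rot'],s['wrist_force'],s['moment'])
p,P=grab('wrist','w6');_,S=grab('side','side3');v,u=np.mgrid[:480,:640]
a=np.radians(5.4);c=np.array([533.4,-13.2])
for nm,P in(('w',P),('s',S)):
  D=P[:,:,:2]-c
  L=np.stack([D@[np.cos(a),np.sin(a)],D@[-np.sin(a),np.cos(a)],P[:,:,2]],-1)
  n=(abs(L[:,:,0])<85)&(abs(L[:,:,1])<85)
  for lo,hi in((60,68),(122,138)):
    m=n&(L[:,:,2]>lo)&(L[:,:,2]<hi)
    print(nm,lo,m.sum(),np.percentile(L[m],[0.5,2,50,98,99.5],axis=0).round(1).tolist())
    q=L[m];A=np.c_[q[:,:2],np.ones(len(q))];print(' slope',np.linalg.lstsq(A,q[:,2],rcond=None)[0].round(3))
E
```

```text
17.8 [535.72364569 -13.32389401 152.98339462] [ 1.49114667e-01 -3.13802921e+00 -3.79015998e-04] [ 0.11466286  0.33184299 -2.11475814] [ 0.0081233   0.03627852 -0.02365667]Traceback (most recent call last):
  File "<stdin>", line 11, in <module>
    return _quantile_unchecked(
        a, q, axis, out, overwrite_input, method, keepdims, weights)
    return _ureduce(a,
                    func=_quantile_ureduce_func,
    ...<5 lines>...
                    overwrite_input=overwrite_input,
                    method=method)
    r = func(a, **kwargs)
    result = _quantile(arr,
                       quantiles=q,
    ...<2 lines>...
                       out=out,
                       weights=wgt)
    slices_having_nans = np.isnan(arr[-1, ...])
                                  ~~~^^^^^^^^^
IndexError: index -1 is out of bounds for axis 0 with size 0
```

View pics/w6.png

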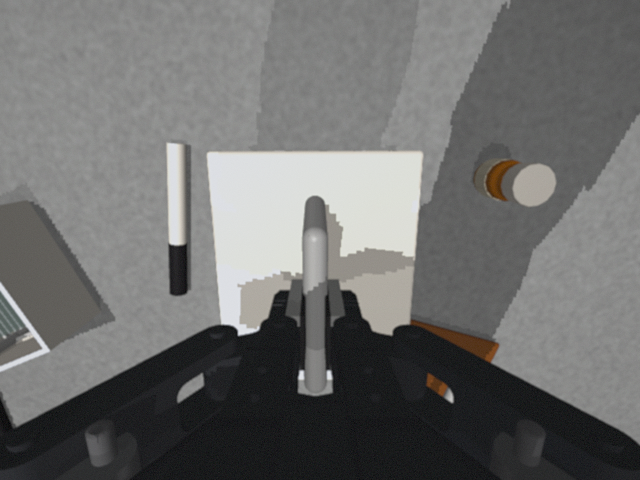

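The lid, at columns 207–422, hides the dish from the wrist camera. I'll take the lid's pose from the wrist view and compare it with the dish.

```bash
python3 - <<'E'
from h import *
a=np.radians(5.4);c=np.array([533.4,-13.2])
for nm in('wrist','side'):
  p,P=cloud(nm);D=P[:,:,:2]-c
  L=np.stack([D@[np.cos(a),np.sin(a)],D@[-np.sin(a),np.cos(a)],P[:,:,2]],-1)
  n=(abs(L[:,:,0])<85)&(abs(L[:,:,1])<85)
  for lo,hi in((58,68),(122,138)):
    m=n&(L[:,:,2]>lo)&(L[:,:,2]<hi)
    if m.sum()<30: continue
    print(nm,lo,m.sum(),np.percentile(L[m],[0.5,2,50,98,99.5],axis=0).round(1).tolist())
    q=L[m];A=np.c_[q[:,:2],np.ones(len(q))];print(' slope',np.linalg.lstsq(A,q[:,2],rcond=None)[0].round(3))
  m=n&(L[:,:,2]>122)&(L[:,:,2]<138)
  q=L[m]
  if nm=='wrist':
    for y0 in(-40,-20,0,20,40):
      w=q[abs(q[:,1]-y0)<3];print(' y',y0,'x0',np.percentile(w[:,0],1).round(1))
E
```

```text
wrist 122 30196 [[-63.5, -50.2, 128.4], [-62.6, -48.7, 128.9], [-27.9, 0.7, 130.3], [27.1, 50.5, 131.6], [32.5, 52.0, 132.0]]
 slope [  0.      0.    130.258]
 y -40 x0 -62.6
 y -20 x0 -63.0
 y 0 x0 -63.5
 y 20 x0 -63.0
 y 40 x0 -63.0
side 58 484 [[-58.2, -49.1, 58.1], [-57.8, -48.9, 58.5], [-46.7, -37.5, 63.8], [58.9, 44.3, 66.6], [60.3, 45.2, 67.3]]
 slope [ 5.0000e-03 -2.0000e-03  6.3345e+01]
side 122 3294 [[-61.5, -52.7, 126.7], [-60.8, -51.7, 127.5], [-15.7, -14.8, 130.1], [58.9, 48.4, 132.4], [64.1, 50.1, 133.6]]
 slope [0.00000e+00 1.00000e-03 1.30081e+02]
```

View pics/side3.png

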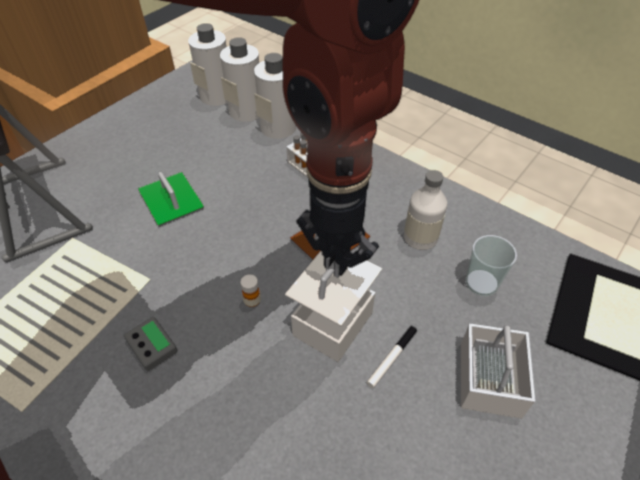

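>>> {"op": "move_arm", "data": {
  "rows": [0,-0.2,-2,0,0,0,0,-0.4,-7,0,0,0,0,-0.6,-14,0,0,0,0,-0.7,-22,0,0,0,0,-0.7,-30,0,0,0,0,-0.7,-38,0,0,0,0,-0.7,-45,0,0,0,0,-0.7,-50,0,0,0,0,-0.7,-54,0,0,0,0,-0.7,-57,0,0,0,0,-0.7,-58,0,0,0,0,-0.7,-58,0,0,0]
}}

```text
time_s: 19.1
ee_pos: [535.8, -14.7, 95.0]
tcp_rot: [-0.148, 3.138, -0.0]
wrist_force: [-0.7, 0.4, -1.0]
opening: 0.092
```

>>> {"op": "move_arm", "data": {
  "rows": [0,0,-0.5,0,0,0,0,0,-1,0,0,0,0,0,-1.5,0,0,0,0,0,-1.5,0,0,0]
}}

```text
time_s: 19.5
ee_pos: [535.7, -14.7, 93.5]
tcp_rot: [-0.148, 3.138, 0.0]
wrist_force: [0.5, -0.1, -2.7]
opening: 0.088
```

>>> {"op": "move_arm", "data": {
  "rows": [0,0,-0.4,0,0,0,0,0,-0.8,0,0,0,0,0,-1.2,0,0,0,0,0,-1.2,0,0,0]
}}

```text
time_s: 19.9
ee_pos: [535.7, -14.7, 92.3]
tcp_rot: [0.148, -3.138, -0.0]
wrist_force: [-0.1, -0.2, -1.5]
opening: 0.088
```

>>> {"op": "move_arm", "data": {
  "rows": [0,0,-0.4,0,0,0,0,0,-0.8,0,0,0,0,0,-0.8,0,0,0]
}}

```text
time_s: 20.2
ee_pos: [535.8, -14.7, 92.2]
tcp_rot: [-0.148, 3.138, -0.0]
wrist_force: [-2.6, 0.5, 7.4]
opening: 0.092
```

Contact came at the expected height with the force rising to 7 N, so I'll release, retreat and check.

>>> {"op": "move_arm", "data": {
  "rows": [0,0,0,0,0,0,0,0,0,0,0,0,0,0,0,0,0,0,0,0,0,0,0,0,0,0,0,0,0,0,0,0,0,0,0,0],
  "jaw": 0.7
}}

```text
time_s: 20.8
ee_pos: [535.8, -14.7, 91.5]
tcp_rot: [0.148, -3.138, -0.0]
wrist_force: [-0.7, -0.0, 0.2]
opening: 0.702
```

>>> {"op": "move_arm", "data": {
  "rows": [0,0,3,0,0,0,0,0,10,0,0,0,0,0,22,0,0,0,0,0,38,0,0,0,0,0,56,0,0,0,0,0,74,0,0,0,0,0,92,0,0,0,0,0,110,0,0,0,0,0,123,0,0,0,0,0,130,0,0,0,0,0,130,0,0,0,0,0,130,0,0,0]
}}

```text
time_s: 22.0
ee_pos: [535.6, -14.6, 221.3]
tcp_rot: [0.148, -3.138, -0.0]
wrist_force: [1.0, -0.5, -0.3]
opening: 0.702
```

```bash
python3 - <<'E'
from h import *
s=bot.observe();print(s['time_s'],s['ee_pos'],s['wrist_force'],s['opening'])
p,P=grab('wrist','w7');S=grab('side','side4')[1];T=grab('top')[1]
n=lambda P:(abs(P[:,:,0]-535)<75)&(abs(P[:,:,1]+14)<75)
m=n(P)&(P[:,:,2]>60)&(P[:,:,2]<78);q=P[m];print('lid',rect(P,m),m.sum(),np.median(q[:,2]))
print(np.linalg.lstsq(np.c_[q[:,:2]-q[:,:2].mean(0),np.ones(len(q))],q[:,2],rcond=None)[0])
m=(abs(S[:,:,0]-614)<85)&(abs(S[:,:,1]+280)<85)&(S[:,:,2]>61)&(S[:,:,2]<69);print('S empty rim',rect(S,m))
m=n(S)&(S[:,:,2]>67)&(S[:,:,2]<73);print('S lid',rect(S,m),np.median(S[m][:,2]))
a=cv2.imread('pics/w7.png');b=cv2.imread('pics/side4.png')[200:440,220:560]
cv2.imwrite('pics/c.png',cv2.resize(np.hstack([cv2.resize(a,(400,300)),cv2.resize(b,(400,300))]),None,fx=1,fy=1))
E
```

```text
22.0 [535.5837028  -14.62929628 221.34093257] [ 1.03570885 -0.51140711 -0.33417649] 0.7018326636801456
lid ((533.3156127929688, -13.771560668945312), (127.2479248046875, 104.25779724121094), 5.431164264678955) 14963 69.47195648403664
[5.79415845e-05 1.40277108e-04 6.94680003e+01]
S empty rim ((613.326171875, -280.99334716796875), (119.88458251953125, 95.6875228881836), 28.264842987060547)
S lid ((535.7785034179688, -15.52353286743164), (129.005126953125, 104.50011444091797), 5.378506183624268) 69.41673064018698
```

View pics/c.png

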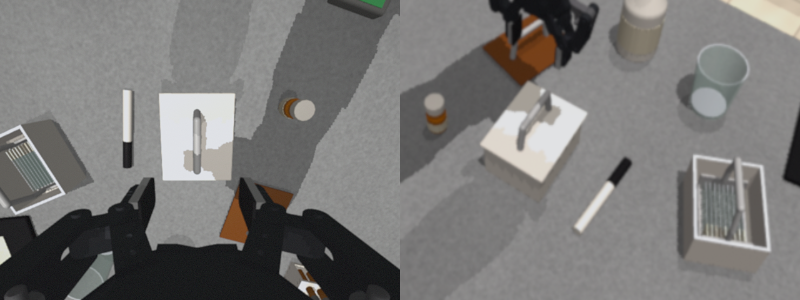

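The lid's top face is level at 69.5 mm against the nominal 70 mm (rim 64.4 plus the 5 mm plate). It lies within 1 mm of where the dish was measured and at the same angle. The rack is upright in the other dish, and nothing else has moved.

```bash
python3 -c "
from workcell import finish_job
print(finish_job())"
```

```text
the job is handed in; nothing more can be done
None
```

The rack now stands in the formerly empty dish and the lid is home on the dish it came from. I handed the job in at about 22 s of the 51 s allowed.

- **Rack:** I lifted it by its handle and set it down centred to about 1 mm, with the handle-bar angle matching the dish (28.8° against 28.5°). The top of the bar measured about 110–111 mm, as it should with the rack on the dish floor. The fingertips stayed at 86 mm or higher, so they were never near the slides.
- **Lid:** It is level (slope under 0.0002) with its top face at 69.5 mm. That is the dish's measured rim height of 64.4 mm plus the 5 mm plate. It sits within 1 mm and 0.1° of where the dish was first measured.
- **Forces:** The highest contact force I read was about 7 N, as the lid touched down.
- **Other things:** Both dishes measured where they started, to within about 1 mm. The marker, the jar and the look-alike lids look undisturbed in the pictures; I did not measure them again at the end.

No check failed. The three cameras disagreed by up to 6 mm in absolute x, so I worked from differences measured within a single camera, and those agreed to about 0.1 mm where I compared two. The lid hid its dish from the wrist camera at the end, so the dish's final position was checked with the side camera just before lowering and by the lid's final height and level.

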